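Slip the catch of the recipe stand and turn its leaf

ROBOT

A 6-joint arm with a two-finger parallel gripper is mounted at the origin on a cart in front of the work surface, level with it; the furniture and walls round the work are solid. World frame = base frame: x ahead of the robot, y to its left, z up, the work surface at z = 0. Lengths are in mm, angles in rad, forces in N, time in s.
With the tool pointing down it reaches from about 350 to 875 mm from the base axis. Payload 4.2 kg.
Tool frame: the origin (TCP) lies at the very end of the fingers, on their centre line; the grasp point (between the pads) lies 19 mm behind it (pinch_z is the distance from the TCP to the grasp point, in mm); z points along the fingers, y is the line along which they close (so a half turn about z gives the same grasp; the last joint's range is limited). The gripper opens to 85 mm and grips with 20 to 120 N. Pads are 22 mm wide; open, the fingers measure 114 mm over their backs; the gripper's body (76 mm by 85 mm) begins 54 mm behind the grasp point. The pads swing forward as they close: fully open they stand 13 mm farther back than shut.
Start: joints at [1.378, 0.385, 0.008, 0, -1.194, -0.259], TCP at [272.832, 562.283, 231.312] pointing down, gripper open.
Joint ranges: [-3.14, 3.14], [-1.21, 2.06], [-1.07, 1.41], [-3.16, 2.05], [-2.99, -0.16], [-3.1, 3.1]. Speed limits (rad/s): [2.79, 2.79, 3.14, 3.14, 3.14, 3.14].

INTERFACE

Orientations are given as a unit quaternion [x, y, z, w].
In Python, from bench import * gives the robot as it stands.
- The arm moves only by the tool arm_command, never from a script. Its argument "steps" is one flat list of numbers, 4 for each row, row after row: the shift along the tool's x, y, z in m, then the turn about the tool's z in rad. In form: [tx, ty, tz, roll, tx, ty, tz, roll, ...]. A call has 1 to 20 rows; each row shifts and turns the commanded pose from where the row before left it, along the tool's axes as they then stand; what a row does not reach is not made up. A row lasts 1/8 s, in which the tool goes at most 62.5 mm and 10.7 degrees, less where a joint would pass 70% of its speed; a pose out of reach is approached as far as the arm can. A call with a gripper value outside its range is refused whole. "grip" is the finger opening in m, from 0 to 0.0854, set as the call begins (left out, the last holds). The fingers move at their own pace and stop on an object; the grip force is fixed at half the most. Time passes only in rows, so rows that do not move let the fingers close. It gives the time, the measured TCP pose, the force, the opening and the grip force at its end, in the units of the state.
- read_state(): the state, without advancing time (a new reading comes with each control period).
- get_image(name): name is "side" or "top" or "wrist"; returns the picture (384x512x3 uint8, red, green, blue); there is no depth.
- get_calibration(name): a dict with "camera_matrix" (3x3 intrinsics, pixels), "cam_to_world" (4x4, takes a point from camera to world coordinates). Camera axes: x right, y down, z forward; pixel columns grow to the right and rows downward; lengths in mm; the calibration is good to about 2 mm. A picture is of the moment at which its call begins: read the wrist's pose just before it. get_calibration takes no time and is no camera call; for the wrist camera it gives the pose at the moment of the call.
- job_done(): hands the job in; it is judged then, once.
The state is a dict: "clock": time; "joints": joint angles; "joint_vel": joint speeds; "joint_efforts": joint torques, N m; "position": TCP position; "ee_rot": TCP orientation; "contact_force": force on the tool from outside, world axes, zero at the start; "wrist_torque": the same for the moment, N m; "gripper_width": finger opening in mm; "grasp_force": force on a finger pad.
Only numpy, scipy, OpenCV 4.12 (cv2) and the standard library are available. Lean on these libraries where they do the work, as an engineer would, in place of code of your own. Each camera call takes 0.05 s, during which the arm holds its last target. There are 200 camera calls.

TASK

On the recipe stand, work the sliding catch: press its thumb pad down so that its nose lifts over the bump, slide the catch all the way back off the leaf, and let it drop so that it stays back. Then turn the stiff leaf over the rings until it lies fully down on the other side, showing its other face. Push and press with a light hand, never forcing or squeezing the stand, and leave the things round about where they are.

Things in the scene. Friction and masses are not known exactly. Their poses are not given: they have to be found in the camera images.
- recipe_stand: Fixed wooden recipe stand: an open V with three steel binder rings in its valley and, on its right, a block with a brass sliding catch. Origin on the worktop under the rings' middle; x along the rings (away from the robot at yaw 0), y to the left wing. Base 200 x 250 mm, 10 mm thick. Over 50 N on any of it counts as forcing.
- rings (a point): Middle of the ring axis, 28 mm above the stand's origin; the rings are 24 mm across, tops 42 mm above the worktop. From this line two wooden wings rise at 25 degrees to left (+y) and right (-y), out to 64 mm, where their tops are 56 mm above the worktop; the leaf overhangs them by 40 mm. (A dish rack with plates, to 0.3 m high, stands left of the stand at y 0.33 to 0.63: pass above it.)
- block_top (a point): Middle of the top of the catch block, 64 mm high; stand's x 45, y -183 mm; 60 mm (x) by 134 mm (y). On it, along y and centred on stand's x = 45 mm, lies the catch: a brass rocker on a carriage. Shut, its pivot is at stand's y = -148 mm, its nose reaches over the leaf's edge to -88 mm and its tail is the thumb pad, at -170 to -207 mm.
- pad_below (a point): Point on top of the block straight under the middle of the thumb pad when the catch is shut (stand's x 45, y -190, z 64 mm). The pad (40 mm wide in x) is 32 to 38 mm above it: screws set the whole catch to a different height each time, so feel for it. Its outer (-y) end has an upstanding lip, 8 mm high, 17 mm from here, to push against.
- rocker (a joint): Tilt of the catch's rocker, rad: 0 pad up, nose down (a spring returns it); 0.30 pad pressed to its stop, 12 to 13 mm down; past 0.22 (9.5 mm down) the nose clears the bump. About 3 to 5 N starts the pad, 6 to 10 N (more nearer the pivot) brings it to the stop, which can take 20 N. Unless the nose is lifted the catch will not travel.
- catch (a joint): How far the catch is slid back, m: 0 shut (nose over the leaf), 0.034 fully back. It slides to the stand's -y, off the leaf, needing about 2 N besides the drag of pressing. Its lug passes the bump in the first 18 mm; past that, when the pad is let go, the nose drops behind the bump and the catch stays back.
- leaf (a joint): Turn of the leaf about the rings, rad: 0 on the right wing (stand's -y), 1.13 upright, 2.27 fully down on the left wing. Stiff card, 180 mm along x (stand's -90 to 90), 4 mm thick, reaching 115 mm from the ring axis. It turns stiffly (1 to 2 N at its edge) and stays at any angle where it is left, so it must be pressed fully down.
- edge_near (a point): Point on the leaf's first resting place: middle of its free edge, 50 mm nearer (stand's x -50, y -104, z 77 mm). Below and outside it is open space down to the 10 mm base (the wing ends 40 mm further in), so fingers can come down outside this edge and carry it over in an arc about the rings (a level push straight in jams). Does not turn with the leaf.
- salt_shaker: Salt shaker, 44 mm across, 90 mm high, standing to the right of the stand's near end; bystander, leave alone. Origin at the centre of its foot.
- jam_jar: Jam jar, 68 mm across, 84 mm high, behind the stand; bystander. Origin at the centre of its foot.
- spice_jar_0: Spice jar with a dark cap, 41 mm across, 105 mm high, in front of the stand; bystander. Origin at the centre of its foot.
- kitchen_timer: Round kitchen timer, 66 mm across, 57 mm high, at the front right; bystander. Origin at the centre of its foot.
- lemon: Lemon, 71 x 53 x 51 mm, at the front; bystander. Origin under its middle.
- teaspoon: Teaspoon, 130 mm long, lying at the front left; bystander. Origin under its middle.
- mug_blue: Blue and white mug, 78 mm across, 92 mm high, at the back right; bystander. Origin at its foot.

How it is judged:
By the outcome, as a careful person would: the job done as asked, in the order asked, and still so for the second after the job is handed in, with the robot touching nothing.
It also fails if it takes over 58 s, if anything falls off the work surface, if the arm or the gripper's body presses on something with over 40 N, if the wrist force passes 120 N, or if a joint passes its speed limit or range.

## Working session

There is one attempt and no reset: what is moved stays moved. The work goes in short steps, Python scripts to look and compute and a tool call to move; the robot and the scene stay as the last step left them, time stands still between calls to the robot, and variables do not carry over. Pictures are saved under pics/ and viewed, at most 10 in all, crops included, and the job is handed in when it is done.

Besides the shell and the picture viewer there is one more tool, called after "Call:" by a JSON object that holds its "op" and its "data", one argument or row to a line. arm_command: Moves the arm, as the interface text tells. Its arguments: {"type":"object","properties":{"steps":{"type":"array","items":{"type":"number"}},"grip":{"type":"number"}},"required":["steps"]}

```bash
mkdir -p pics
python3 - <<'E'
from bench import *
import cv2,numpy as np
s=read_state();print({k:np.round(v,3).tolist() for k,v in s.items()})
for n in("top","side"):
    c=get_calibration(n);print(n,np.round(c["camera_matrix"],1).tolist(),np.round(c["cam_to_world"],3).tolist())
    cv2.imwrite(f"pics/{n}0.png",cv2.resize(get_image(n)[:,:,::-1],None,fx=1.5,fy=1.5))
E
```

```text
{'clock': 0.0, 'joints': [1.378, 0.386, 0.007, -0.001, -1.194, -0.259], 'joint_vel': [-0.002, -0.0, 0.001, 0.001, -0.001, 0.0], 'joint_efforts': [-0.0, -39.229, 18.84, 4.186, -0.005, 0.0], 'position': [272.579, 561.779, 230.194], 'ee_rot': [0.975, -0.224, -0.0, 0.001], 'contact_force': [-0.507, -0.24, 0.234], 'wrist_torque': [-0.018, -0.012, 0.007], 'grasp_force': 0.0, 'gripper_width': 85.186}
top [[477.1, 0.0, 259.0], [0.0, 477.1, 196.9], [0.0, 0.0, 1.0]] [[0.113, -0.966, 0.234, 256.7], [-0.994, -0.111, 0.024, -34.942], [0.003, -0.235, -0.972, 1327.039], [0.0, 0.0, 0.0, 1.0]]
side [[359.8, 0.0, 250.3], [0.0, 359.8, 190.6], [0.0, 0.0, 1.0]] [[-1.0, -0.004, 0.025, 500.287], [-0.024, 0.385, -0.922, 984.778], [-0.005, -0.923, -0.385, 503.415], [0.0, 0.0, 0.0, 1.0]]
```

View pics/top0.png

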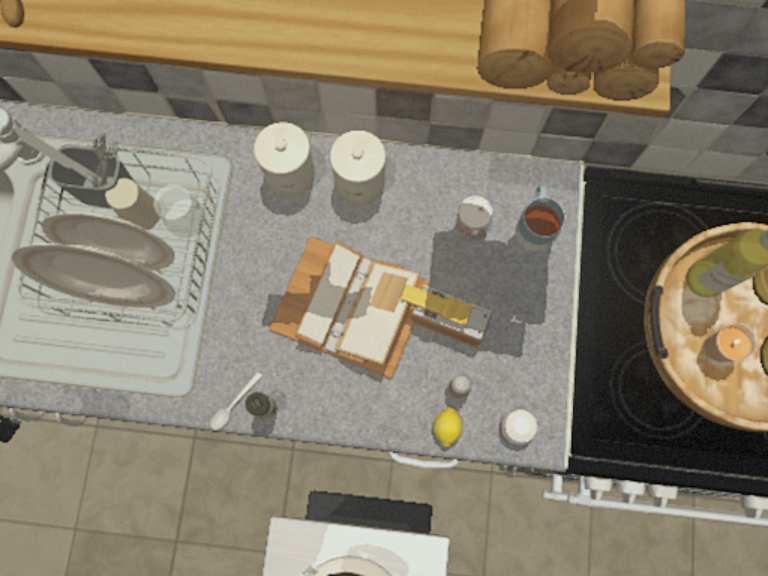

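View pics/side0.png

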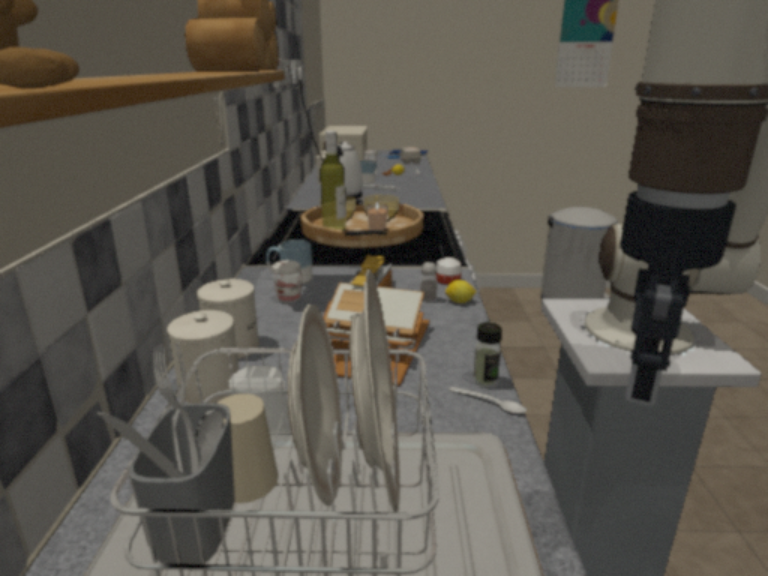

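The top view (1.5x scale) shows the stand at about (345,305), turned clockwise. The brass catch is at (435,302), the salt shaker at (460,385) and the jam jar at (475,215). The side view shows the arm on the right, above the spoon side of the rack. I'll zoom in on the stand.

```bash
cat > h.py <<'E'
from bench import *
import cv2,numpy as np
def ray(n,u,v,z):
    c=get_calibration(n);K=c["camera_matrix"];T=np.array(c["cam_to_world"])
    d=T[:3,:3]@np.linalg.solve(np.array(K),[u,v,1.]);o=T[:3,3]
    return (o+d*(z-o[2])/d[2])
def proj(n,p):
    c=get_calibration(n);T=np.array(c["cam_to_world"])
    q=np.array(c["camera_matrix"])@(T[:3,:3].T@(np.array(p)-T[:3,3]));return q[:2]/q[2]
E
python3 - <<'E'
from h import *
im=get_image("top")[:,:,::-1]
cv2.imwrite("pics/crop1.png",cv2.resize(im[150:265,175:335],None,fx=5,fy=5,interpolation=cv2.INTER_CUBIC))
E
```

```text
(no output)
```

View pics/crop1.png

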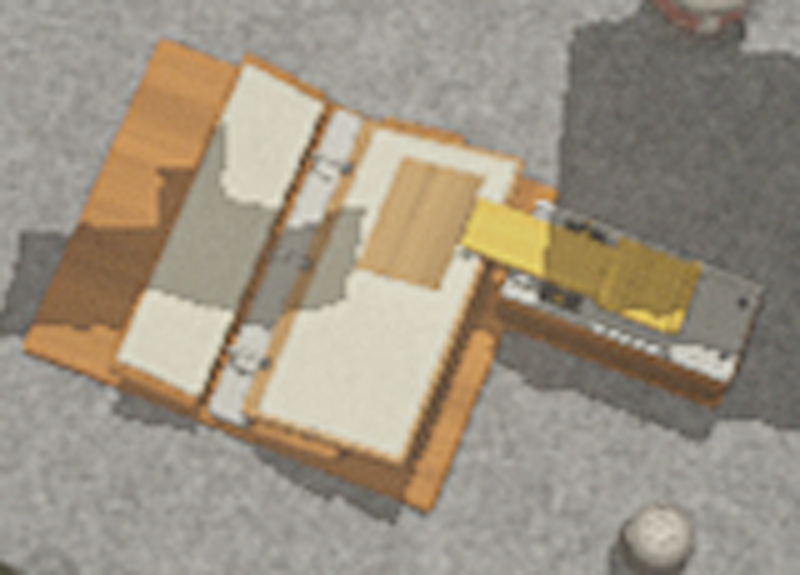

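The crop (5x, offset 175,150) shows the base corners at (160,40), (25,347) and (430,512). The leaf's free edge runs from (520,160) to (405,465). The block-top corners are (762,292), (722,380) and (497,298), and the pad is at about (650,285).

Run:
```python
from h import *
R=lambda x,y,z:ray("top",175+(x+.5)/5-.5,150+(y+.5)/5-.5,z)[:2]
# image pts <-> stand coords
pts=[(160,40,10,100,125),(25,347,10,-100,125),(430,512,10,-100,-125),(520,160,78,90,-104),(405,465,78,-90,-104),(762,292,64,75,-250),(722,380,64,15,-250),(497,298,64,15,-116)]
W=np.array([R(*p[:3]) for p in pts]);S=np.array([p[3:] for p in pts],float)
ws=W.mean(0);ss=S.mean(0)
A=(S-ss);B=(W-ws)
th=np.arctan2((A[:,0]*B[:,1]-A[:,1]*B[:,0]).sum(),(A*B).sum())
Rm=np.array([[np.cos(th),-np.sin(th)],[np.sin(th),np.cos(th)]])
t=ws-Rm@ss
print("yaw",th,"org",t);print(np.round(W-(S@Rm.T+t),1).tolist())
for n,p in dict(pad=(45,-190),edge=(-50,-104),lip=(45,-207)).items(): print(n,Rm@p+t)
print("pad z", )
for px in [(620,240),(700,262),(680,330),(605,307)]: print(Rm.T@(R(*px,98)-t))
s=read_state();from scipy.spatial.transform import Rotation as Q
print(Q.from_quat(s["ee_rot"]).as_matrix().round(3).tolist(), Q.from_quat(s["ee_rot"]).as_euler('ZYX'))
```

```text
yaw -0.26225209831215096 org [546.91297087  68.54539311]
[[-3.0, -2.2], [2.2, -4.0], [0.8, 1.1], [-0.9, 2.6], [0.4, -1.2], [-3.4, 1.5], [3.8, 3.4], [0.1, -1.1]]
pad [ 541.11565831 -126.62476641]
edge [471.65988746 -18.93588168]
lip [ 536.70830115 -143.04351189]
pad z
[  61.45748879 -167.95773861]
[  65.80983567 -211.49365742]
[  27.47660283 -214.24413026]
[  24.54543741 -173.27332442]
[[0.9, -0.437, -0.001], [-0.437, -0.9, -0.002], [0.0, 0.002, -1.0]] [-4.51896209e-01 -1.12295980e-04  3.13991149e+00]
```

Call:
{"op": "arm_command", "data": {
  "steps": [0, 0, -0.045, 0, 0, 0, -0.045, 0, 0, 0, -0.045, 0, 0.034, 0.0314, 0, 0, 0.034, 0.0314, 0, 0, 0.034, 0.0314, 0, 0, 0.034, 0.0314, 0, 0, 0.034, 0.0314, 0, 0, 0.034, 0.0314, 0, 0, 0.034, 0.0314, 0, 0, 0.034, 0.0314, 0, 0, 0.034, 0.0314, 0, 0, 0.034, 0.0314, 0, 0, 0.034, 0.0314, 0, 0, 0.034, 0.0314, 0, 0, 0.034, 0.0314, 0, 0, 0.034, 0.0314, 0, 0, 0.034, 0.0314, 0, 0, 0.034, 0.0314, 0, 0],
  "grip": 0
}}

```text
clock: 2.52
position: [543.1, -128.7, 366.0]
ee_rot: [0.975, -0.224, -0.0, -0.0]
contact_force: [0.6, -0.2, -0.2]
gripper_width: -0.0
grasp_force: 0.0
```

Call:
{"op": "arm_command", "data": {
  "steps": [0, 0, 0, 0.1726, 0, 0, 0, 0.1726, 0, 0, 0, 0.1726, 0, 0, 0, 0.1726, 0, 0, 0, 0.1726, 0, 0, 0, 0.1726, 0, 0, 0, 0.1726, 0, 0, 0, 0.1726, 0, 0, 0, 0]
}}

```text
clock: 3.65
position: [542.7, -127.2, 366.0]
ee_rot: [-0.61, 0.793, 0.0, -0.0]
contact_force: [-0.0, -0.3, 1.1]
gripper_width: 0.0
grasp_force: 0.0
```

Run:
```python
from h import *
c=get_calibration("wrist");print(np.round(c["camera_matrix"],1).tolist(),np.round(c["cam_to_world"],3).tolist())
im=get_image("wrist")[:,:,::-1];cv2.imwrite("pics/w1.png",cv2.resize(im,None,fx=1.5,fy=1.5))
np.save("w1.npy",im)
th,t=-.262,np.array([546.9,68.5]);c,s=np.cos(th),np.sin(th)
for p in [(45,-170,100),(45,-207,100),(65,-190,100),(25,-190,100),(75,-250,64),(15,-250,64),(15,-116,64),(-90,-104,78)]:
    w=np.array([[c,-s],[s,c]])@p[:2]+t; print(p,(1.5*proj("wrist",[*w,p[2]])).round())
```

```text
[[341.7, 0.0, 256.8], [0.0, 341.7, 187.0], [0.0, 0.0, 1.0]] [[-0.967, 0.246, 0.073, 523.726], [0.257, 0.926, 0.276, -197.045], [0.0, 0.285, -0.958, 509.171], [0.0, 0.0, 0.0, 1.0]]
(45, -170, 100) [387. 246.]
(45, -207, 100) [387. 201.]
(65, -190, 100) [362. 222.]
(25, -190, 100) [411. 222.]
(75, -250, 64) [351. 143.]
(15, -250, 64) [423. 144.]
(15, -116, 64) [419. 295.]
(-90, -104, 78) [537. 313.]
```

View pics/w1.png

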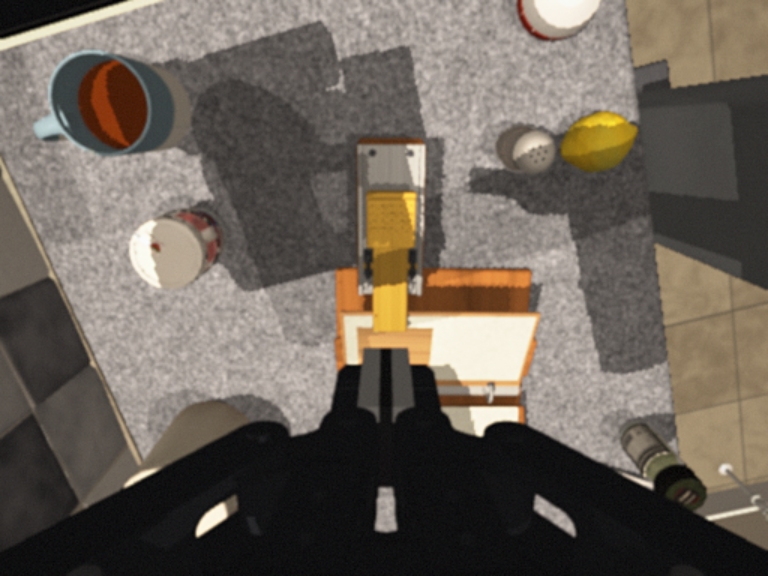

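The wrist view (1.5x) shows the block's end corners at (358,141) and (427,141), and the pad spanning columns 366–416, rows 192–250. The estimate agrees to within about 4 mm, so the target moves about 4 mm towards the stand's -x.

Call:
{"op": "arm_command", "data": {
  "steps": [0.002, 0.004, 0.05, 0, 0, 0, 0.05, 0, 0, 0, 0.05, 0, 0, 0, 0.05, 0, 0, 0, 0.05, 0, 0, 0, 0.01, 0, 0, 0, 0, 0]
}}

```text
clock: 4.58
position: [539.3, -128.2, 106.9]
ee_rot: [-0.609, 0.793, -0.0, 0.0]
contact_force: [0.6, 0.0, 0.5]
gripper_width: 0.2
grasp_force: 0.0
```

Call:
{"op": "arm_command", "data": {
  "steps": [0, 0, 0.002, 0, 0, 0, 0.002, 0, 0, 0, 0, 0]
}}

```text
clock: 4.95
position: [538.8, -128.1, 103.1]
ee_rot: [-0.609, 0.793, -0.0, 0.001]
contact_force: [0.6, -0.6, -0.3]
gripper_width: 0.1
grasp_force: 0.0
```

Call:
{"op": "arm_command", "data": {
  "steps": [0, 0, 0.002, 0, 0, 0, 0, 0]
}}

```text
clock: 5.2
position: [538.4, -128.1, 100.3]
ee_rot: [-0.609, 0.793, 0.0, -0.0]
contact_force: [0.2, -0.0, 0.1]
gripper_width: 0.0
grasp_force: 0.0
```

Call:
{"op": "arm_command", "data": {
  "steps": [0, 0, 0.002, 0, 0, 0, 0, 0]
}}

```text
clock: 5.45
position: [538.4, -128.1, 98.0]
ee_rot: [-0.609, 0.793, 0.0, -0.0]
contact_force: [0.4, 0.0, 0.4]
gripper_width: -0.4
grasp_force: 0.0
```

Call:
{"op": "arm_command", "data": {
  "steps": [0, 0, 0.001, 0, 0, 0, 0, 0]
}}

```text
clock: 5.7
position: [538.6, -128.1, 97.3]
ee_rot: [-0.609, 0.793, -0.0, 0.0]
contact_force: [0.4, 0.7, -0.4]
gripper_width: -0.0
grasp_force: 0.0
```

Call:
{"op": "arm_command", "data": {
  "steps": [0, 0, 0.001, 0, 0, 0, 0, 0]
}}

```text
clock: 5.95
position: [538.6, -128.3, 96.8]
ee_rot: [-0.609, 0.793, -0.0, 0.0]
contact_force: [0.6, 0.5, 3.9]
gripper_width: -0.1
grasp_force: 2.0
```

Call:
{"op": "arm_command", "data": {
  "steps": [0, 0, 0.001, 0, 0, 0, 0, 0]
}}

```text
clock: 6.2
position: [538.6, -128.5, 95.6]
ee_rot: [-0.609, 0.793, -0.0, -0.0]
contact_force: [-0.9, -2.5, 5.1]
gripper_width: 0.2
grasp_force: 2.6
```

Call:
{"op": "arm_command", "data": {
  "steps": [0, 0, 0.002, 0, 0, 0, 0.002, 0, 0, 0, 0.002, 0, 0, 0, 0, 0]
}}

```text
clock: 6.7
position: [538.3, -129.5, 89.8]
ee_rot: [-0.609, 0.793, -0.001, -0.001]
contact_force: [-2.4, -6.2, 6.2]
gripper_width: -0.1
grasp_force: 4.0
```

Call:
{"op": "arm_command", "data": {
  "steps": [0, 0, 0.002, 0, 0, 0, 0.002, 0, 0, 0, 0, 0]
}}

```text
clock: 7.08
position: [538.2, -129.7, 86.4]
ee_rot: [-0.609, 0.793, -0.001, -0.001]
contact_force: [-2.6, -7.8, 8.7]
gripper_width: -0.2
grasp_force: 5.5
```

Call:
{"op": "arm_command", "data": {
  "steps": [0, 0, 0.001, 0, 0.002, 0, 0, 0, 0.002, 0, 0, 0, 0.002, 0, 0, 0, 0, 0, 0, 0]
}}

```text
clock: 7.7
position: [538.5, -133.2, 85.7]
ee_rot: [-0.609, 0.793, -0.001, 0.002]
contact_force: [-1.4, 2.4, 8.9]
gripper_width: -0.3
grasp_force: 4.2
```

Call:
{"op": "arm_command", "data": {
  "steps": [0.002, 0, 0, 0, 0.002, 0, 0, 0, 0, 0, 0, 0]
}}

```text
clock: 8.07
position: [537.6, -137.0, 85.6]
ee_rot: [-0.609, 0.793, -0.001, 0.002]
contact_force: [-0.5, 3.3, 9.4]
gripper_width: -0.2
grasp_force: 3.8
```

Call:
{"op": "arm_command", "data": {
  "steps": [0.003, 0, 0, 0, 0.003, 0, 0, 0, 0.003, 0, 0, 0, 0, 0, 0, 0]
}}

```text
clock: 8.57
position: [535.2, -145.8, 85.6]
ee_rot: [-0.609, 0.793, -0.001, 0.002]
contact_force: [-0.4, 3.1, 8.3]
gripper_width: 0.1
grasp_force: 3.8
```

Call:
{"op": "arm_command", "data": {
  "steps": [0.003, 0, 0, 0, 0.003, 0, 0, 0, 0.003, 0, 0, 0, 0, 0, 0, 0]
}}

```text
clock: 9.07
position: [532.8, -154.6, 85.5]
ee_rot: [-0.609, 0.793, -0.001, 0.002]
contact_force: [-1.2, 2.6, 9.2]
gripper_width: 0.2
grasp_force: 3.7
```

Call:
{"op": "arm_command", "data": {
  "steps": [0.003, 0, 0, 0, 0.003, 0, 0, 0, 0, 0, 0, 0]
}}

```text
clock: 9.45
position: [531.2, -160.4, 85.5]
ee_rot: [-0.609, 0.793, -0.001, 0.002]
contact_force: [-0.7, 2.4, 8.1]
gripper_width: 0.2
grasp_force: 3.7
```

Call:
{"op": "arm_command", "data": {
  "steps": [0.002, 0, 0, 0, 0.002, 0, 0, 0, 0, 0, 0, 0]
}}

```text
clock: 9.82
position: [530.2, -164.2, 85.5]
ee_rot: [-0.609, 0.793, -0.001, 0.002]
contact_force: [-1.8, 2.6, 7.8]
gripper_width: -0.0
grasp_force: 3.7
```

Call:
{"op": "arm_command", "data": {
  "steps": [0.002, 0, 0, 0, 0.001, 0, 0, 0, 0, 0, 0, 0]
}}

```text
clock: 10.2
position: [529.5, -167.1, 85.3]
ee_rot: [-0.609, 0.793, -0.001, 0.002]
contact_force: [-1.0, 2.2, 7.2]
gripper_width: -0.0
grasp_force: 3.1
```

Call:
{"op": "arm_command", "data": {
  "steps": [0.002, 0, 0, 0, 0.002, 0, 0, 0, 0, 0, 0, 0]
}}

```text
clock: 10.58
position: [528.7, -170.8, 85.0]
ee_rot: [-0.609, 0.793, -0.001, 0.002]
contact_force: [1.1, 3.0, 5.0]
gripper_width: -0.2
grasp_force: 3.7
```

Call:
{"op": "arm_command", "data": {
  "steps": [0.002, 0, 0, 0, 0, 0, 0, 0]
}}

```text
clock: 10.82
position: [528.6, -171.4, 84.7]
ee_rot: [-0.609, 0.793, -0.001, 0.003]
contact_force: [2.1, 8.4, 5.0]
gripper_width: -0.1
grasp_force: 4.4
```

Call:
{"op": "arm_command", "data": {
  "steps": [0.001, 0, 0, 0, 0, 0, 0, 0]
}}

```text
clock: 11.08
position: [528.6, -171.6, 84.5]
ee_rot: [-0.609, 0.793, -0.0, 0.003]
contact_force: [1.6, 11.0, 3.8]
gripper_width: 0.1
grasp_force: 5.6
```

Call:
{"op": "arm_command", "data": {
  "steps": [-0.003, 0, 0, 0, 0, 0, -0.003, 0, 0, 0, -0.004, 0, 0, 0, -0.004, 0, 0, 0, -0.004, 0, 0, 0, -0.045, 0, 0, 0, -0.045, 0, 0, 0, 0, 0]
}}

```text
clock: 12.08
position: [528.2, -172.1, 192.5]
ee_rot: [-0.609, 0.793, -0.002, 0.002]
contact_force: [0.4, 0.8, -1.4]
gripper_width: -0.1
grasp_force: 0.0
```

Run:
```python
from h import *
im=get_image("wrist")[:,:,::-1];cv2.imwrite("pics/w2.png",cv2.resize(im,None,fx=1.5,fy=1.5))
print(read_state()["position"])
th,t=-.262,np.array([544,69.]);c,s=np.cos(th),np.sin(th)
for p in [(45,-122,98),(45,-88,98),(75,-250,64),(15,-250,64),(-50,-104,77),(-90,-104,77),(-90,0,42)]:
    w=np.array([[c,-s],[s,c]])@p[:2]+t; print(p,w.round(1),(1.5*proj("wrist",[*w,p[2]])).round())
```

```text
[ 526.67876408 -171.76622772  190.07804714]
(45, -122, 98) [555.9 -60.5] [386. 487.]
(45, -88, 98) [564.7 -27.7] [386. 538.]
(75, -250, 64) [ 551.7 -191.9] [330. 243.]
(15, -250, 64) [ 493.7 -176.4] [442. 243.]
(-50, -104, 77) [468.8 -18.5] [546. 489.]
(-90, -104, 77) [430.1  -8.1] [613. 489.]
(-90, 0, 42) [457.1  92.3] [574. 578.]
```

View pics/w2.png

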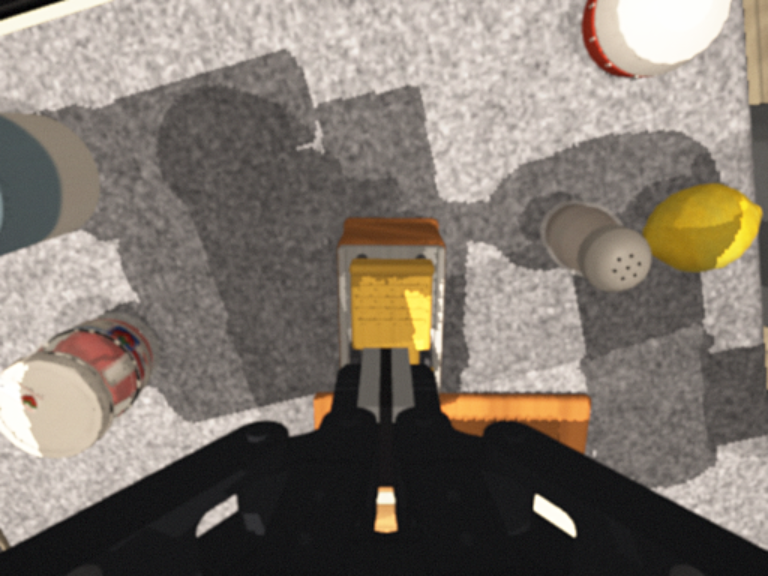

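The wrist view shows the pad moved outward to rows 262–345, near the end of the block (corners at 338 and 443). The catch is back and the neighbouring objects are undisturbed. Next I go outside the leaf edge.

Call:
{"op": "arm_command", "data": {
  "steps": [-0.03, 0.03, 0, 0, -0.04, 0.03, 0, 0, -0.034, 0.031, 0, 0, 0, 0, 0.045, 0, 0, 0, 0.045, 0, 0, 0, 0.042, 0, 0, 0, 0, 0]
}}

```text
clock: 13.0
position: [461.7, -48.6, 53.5]
ee_rot: [-0.608, 0.794, 0.003, -0.005]
contact_force: [1.1, 0.1, 0.2]
gripper_width: 0.1
grasp_force: 0.0
```

Call:
{"op": "arm_command", "data": {
  "steps": [-0.003, 0, 0, 0, -0.003, 0, 0, 0, -0.003, 0, 0, 0, 0, 0, 0, 0]
}}

```text
clock: 13.5
position: [468.7, -38.5, 58.1]
ee_rot: [-0.609, 0.793, -0.0, 0.001]
contact_force: [0.0, 0.4, -0.2]
gripper_width: 0.1
grasp_force: 0.0
```

Call:
{"op": "arm_command", "data": {
  "steps": [-0.003, 0, 0, 0, -0.002, 0, 0, 0, 0, 0, 0, 0]
}}

```text
clock: 13.88
position: [469.6, -33.9, 57.3]
ee_rot: [-0.609, 0.793, -0.0, 0.0]
contact_force: [0.5, -0.0, -0.5]
gripper_width: -0.1
grasp_force: 0.0
```

Call:
{"op": "arm_command", "data": {
  "steps": [-0.002, 0, 0, 0, 0, 0, 0, 0]
}}

```text
clock: 14.12
position: [469.9, -32.2, 57.2]
ee_rot: [-0.609, 0.793, 0.0, -0.0]
contact_force: [0.6, -0.7, 0.1]
gripper_width: -0.2
grasp_force: 0.3
```

Call:
{"op": "arm_command", "data": {
  "steps": [-0.002, 0, 0, 0, 0, 0, 0, 0]
}}

```text
clock: 14.38
position: [469.9, -31.5, 57.5]
ee_rot: [-0.609, 0.793, -0.0, -0.001]
contact_force: [-0.3, -7.6, 3.3]
gripper_width: -0.1
grasp_force: 3.6
```

Call:
{"op": "arm_command", "data": {
  "steps": [-0.0013, 0, -0.0027, 0, -0.0014, 0, -0.0027, 0, -0.0014, 0, -0.0026, 0, -0.0015, 0, -0.0026, 0]
}}

```text
clock: 14.88
position: [471.5, -26.0, 68.3]
ee_rot: [-0.609, 0.793, -0.0, -0.001]
contact_force: [-0.8, -6.6, 2.6]
gripper_width: 0.1
grasp_force: 3.2
```

Call:
{"op": "arm_command", "data": {
  "steps": [-0.003, 0, -0.0051, 0, -0.0033, 0, -0.0049, 0, -0.0036, 0, -0.0047, 0, -0.004, 0, -0.0045, 0]
}}

```text
clock: 15.38
position: [475.4, -11.9, 87.6]
ee_rot: [-0.609, 0.793, -0.0, -0.001]
contact_force: [-0.5, -5.1, 2.5]
gripper_width: 0.1
grasp_force: 2.4
```

Call:
{"op": "arm_command", "data": {
  "steps": [-0.0042, 0, -0.0043, 0, -0.0044, 0, -0.0041, 0, -0.0046, 0, -0.0038, 0, -0.0048, 0, -0.0036, 0, -0.005, 0, -0.0033, 0, -0.0052, 0, -0.0031, 0]
}}

```text
clock: 16.12
position: [483.2, 16.6, 109.4]
ee_rot: [-0.609, 0.793, 0.0, 0.0]
contact_force: [0.2, -2.0, -0.2]
gripper_width: 0.1
grasp_force: 0.6
```

Call:
{"op": "arm_command", "data": {
  "steps": [-0.005, 0, -0.001, 0, -0.005, 0, -0.001, 0, -0.006, 0, -0.001, 0, -0.006, 0, 0, 0, -0.006, 0, 0, 0, -0.006, 0, 0, 0, -0.006, 0, 0, 0, -0.006, 0, 0, 0, -0.006, 0, 0, 0, -0.006, 0, 0, 0]
}}

```text
clock: 17.38
position: [498.0, 72.3, 112.3]
ee_rot: [-0.609, 0.793, -0.0, 0.0]
contact_force: [-0.6, -0.0, 0.1]
gripper_width: 0.2
grasp_force: 0.4
```

Call:
{"op": "arm_command", "data": {
  "steps": [-0.0073, 0, 0.0003, 0, -0.0073, 0, 0.001, 0, -0.0072, 0, 0.0016, 0, -0.007, 0, 0.0022, 0, -0.0068, 0, 0.0028, 0, -0.0065, 0, 0.0034, 0, -0.0062, 0, 0.0039, 0, -0.0058, 0, 0.0045, 0]
}}

```text
clock: 18.38
position: [512.1, 124.6, 92.4]
ee_rot: [-0.609, 0.793, -0.0, 0.0]
contact_force: [-0.6, 0.4, -0.9]
gripper_width: 0.0
grasp_force: 0.2
```

Run:
```python
from h import *
a=get_image("side")[140:290,170:320,::-1]; b=get_image("top")[140:270,170:330,::-1]
a=cv2.resize(a,(390,390));b=cv2.resize(b,(400,325))
o=np.zeros((390,790,3),np.uint8);o[:,:390]=a;o[:325,390:]=b
cv2.imwrite("pics/c2.png",o)
```

```text
(no output)
```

View pics/c2.png

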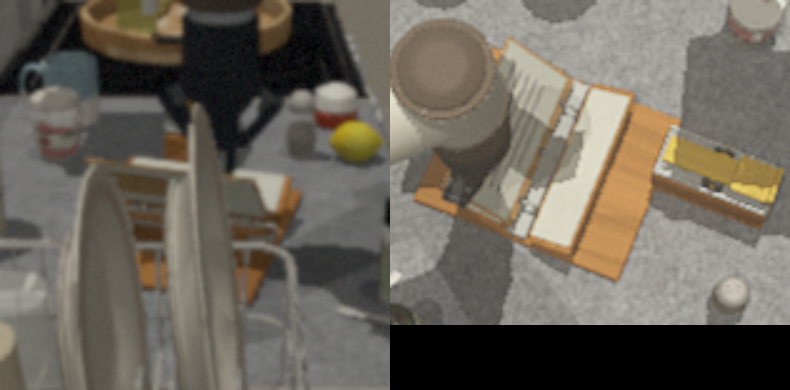

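The views show the leaf past upright and leaning left, with its lined face showing at (510,140). The catch is still back at (720,165).

Call:
{"op": "arm_command", "data": {
  "steps": [-0.0054, 0, 0.005, 0, -0.005, 0, 0.0054, 0, -0.0045, 0, 0.0058, 0, -0.002, 0, 0.0031, 0]
}}

```text
clock: 18.98
position: [516.3, 140.8, 72.8]
ee_rot: [-0.609, 0.793, 0.0, -0.0]
contact_force: [0.3, -0.0, -0.0]
gripper_width: 0.2
grasp_force: 0.1
```

Call:
{"op": "arm_command", "data": {
  "steps": [-0.002, 0, 0.0031, 0, -0.0018, 0, 0.0032, 0, 0, 0, 0, 0]
}}

```text
clock: 19.35
position: [517.2, 144.2, 66.8]
ee_rot: [-0.609, 0.793, 0.0, -0.0]
contact_force: [0.2, -0.1, -0.3]
gripper_width: -0.3
grasp_force: 0.0
```

Call:
{"op": "arm_command", "data": {
  "steps": [0, 0, 0.001, 0, 0, 0, 0.001, 0, 0, 0, 0, 0]
}}

```text
clock: 19.73
position: [517.4, 144.2, 65.3]
ee_rot: [-0.609, 0.793, -0.0, 0.0]
contact_force: [-0.2, 0.7, 2.2]
gripper_width: 0.1
grasp_force: 0.6
```

Call:
{"op": "arm_command", "data": {
  "steps": [0, 0, 0.001, 0, 0, 0, 0.001, 0, 0, 0, 0, 0]
}}

```text
clock: 20.1
position: [517.6, 144.3, 64.8]
ee_rot: [-0.609, 0.793, -0.0, 0.001]
contact_force: [-3.5, -0.6, 10.9]
gripper_width: 0.3
grasp_force: 5.4
```

Call:
{"op": "arm_command", "data": {
  "steps": [0, 0, 0.001, 0, 0, 0, 0, 0, 0, 0, 0, 0]
}}

```text
clock: 20.48
position: [517.7, 144.3, 64.7]
ee_rot: [-0.609, 0.793, -0.0, 0.001]
contact_force: [-6.6, -0.2, 16.7]
gripper_width: -0.1
grasp_force: 7.7
```

Call:
{"op": "arm_command", "data": {
  "steps": [0.001, 0, -0.003, 0, 0, 0, -0.01, 0, 0, 0, -0.05, 0, 0, 0, -0.05, 0, 0.05, 0, -0.05, 0, 0.05, 0, -0.05, 0, 0.05, 0, 0, 0, 0.05, 0, 0, 0, 0.05, 0, 0, 0, 0, 0, 0, 0]
}}

```text
clock: 21.72
position: [454.1, -89.4, 263.6]
ee_rot: [-0.607, 0.795, 0.0, -0.0]
contact_force: [1.1, 0.1, 0.7]
gripper_width: -0.4
grasp_force: 0.0
```

Run:
```python
from h import *
a=get_image("side")[140:290,170:320,::-1]; b=get_image("top")[140:270,170:330,::-1]
a=cv2.resize(a,(390,390));b=cv2.resize(b,(400,325))
o=np.zeros((390,790,3),np.uint8);o[:,:390]=a;o[:325,390:]=b
cv2.imwrite("pics/c3.png",o)
```

```text
(no output)
```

View pics/c3.png

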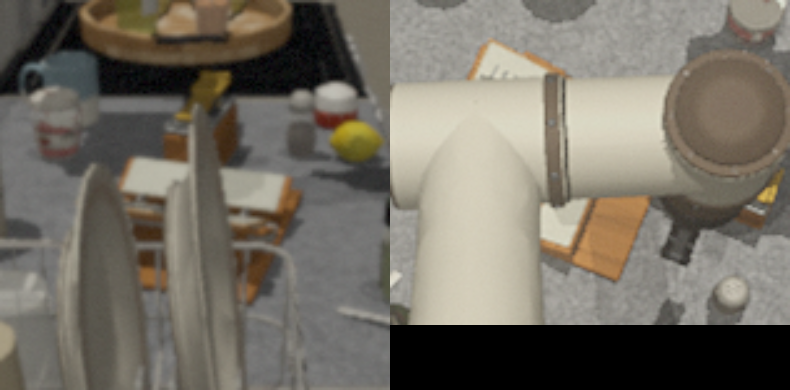

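The leaf's far corner shows down on the left, but the arm hides most of it in the top view. I'll move the arm aside to check.

Call:
{"op": "arm_command", "data": {
  "steps": [0, 0, -0.05, 0, 0, 0, -0.05, 0, 0.045, 0, 0, 0, 0.045, 0, 0, 0, 0.045, 0, 0, 0, 0.045, 0, 0, 0, 0, 0, 0, 0]
}}

```text
clock: 22.7
position: [408.8, -262.0, 362.9]
ee_rot: [-0.608, 0.794, 0.0, -0.0]
contact_force: [-0.4, -0.3, -1.3]
gripper_width: 0.0
grasp_force: 0.0
```

Run:
```python
from h import *
im=get_image("top")[140:270,170:330,::-1]
cv2.imwrite("pics/c4.png",cv2.resize(im,None,fx=4.5,fy=4.5,interpolation=cv2.INTER_CUBIC))
th,t=-.262,np.array([545,68.]);c,s=np.cos(th),np.sin(th)
for ang in (25,30,35):
  for x in (-90,90):
    a=np.deg2rad(ang);p=(x,115*np.cos(a)-2*np.sin(a));z=28+115*np.sin(a)+2
    w=np.array([[c,-s],[s,c]])@p+t; print(ang,x,((proj("top",[*w,z])-[170,140]+.5)*4.5).round())
```

```text
25 -90 [ 61. 340.]
25 90 [179.  71.]
30 -90 [ 66. 340.]
30 90 [185.  69.]
35 -90 [ 72. 340.]
35 90 [192.  68.]
```

View pics/c4.png

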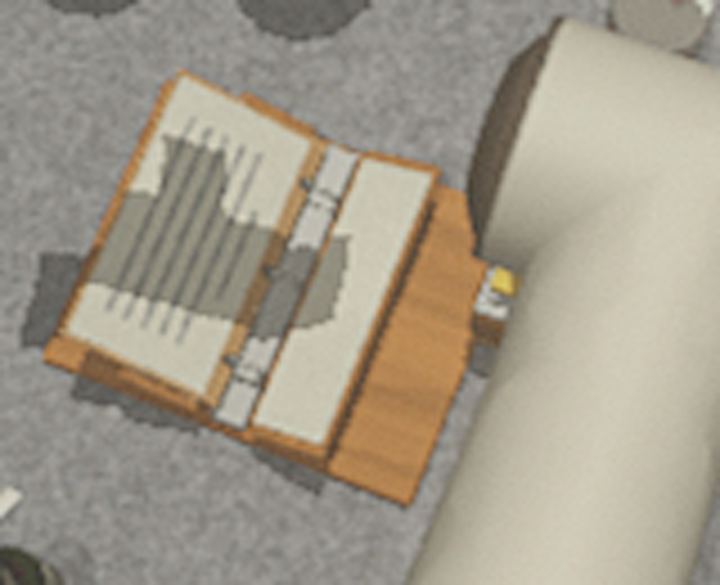

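The leaf's free corners are at (180,70) and (60,337), which matches the fully-down prediction of (179,71) and (61,340). The lined face is up, so I'm handing in.

```bash
python3 -c "
from bench import *
print(job_done())"
```

```text
the job is handed in; nothing more can be done
None
```

The catch is slid fully back and stays there, the leaf lies fully down on the left wing showing its other face, and I handed the job in at about 23 s; the highest force I read was about 18 N.

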